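# Feed one graphite pad from the gravity magazine to the corner stop

## Robot

A 6-joint arm with a two-finger parallel gripper is mounted at the origin on the work surface. World frame = base frame: x ahead of the robot, y to its left, z up, the work surface at z = 0. Lengths are in mm, angles in rad, forces in N, time in s.
With the tool pointing down it reaches from about 300 to 775 mm from the base axis. Payload 14.6 kg.
Tool frame: the origin (TCP) lies where the fingers leave the gripper's body, on its centre line; the fingertips stand 97 mm ahead of it and the grasp point (between the pads) lies ahead of it (grip_depth is the z of the grasp point in the tool frame, in mm); z points along the fingers, y is the line along which they close (so a half turn about z gives the same grasp; the last joint's range is limited). The gripper opens to 94 mm and grips with 3 to 60 N. Pads are 16 mm wide; open, the fingers measure 119 mm over their backs; the gripper's body (75 mm by 177 mm) begins 78 mm behind the grasp point.
Start: joints at [1.063, 0.3, 1.521, -0, 1.321, -0.067], TCP at [234.661, 497.418, 302.646] pointing down, gripper open.
Joint ranges: [-3.03, 3.03], [-0.79, 2.21], [0.23, 2.52], [-1.04, 4.18], [0, 3.07], [-2.55, 2.55]. Speed limits (rad/s): [2.22, 2.22, 2.57, 3.14, 3.14, 3.14].

## Interface

Orientations are given as [roll, pitch, yaw] about the fixed x, y, z axes, in that order (R = Rz(yaw) Ry(pitch) Rx(roll)).
In Python, from cell import read_state, camera, sign_off, regions_of, spot_point, grip_depth gives the robot as it stands. The module is installed in compiled form; this text tells all that it offers.
- The arm moves only by the tool send_rows, never from a script. Its argument "series" is a list of rows, each a list of 3 entries, a list of its own where there are three numbers: the shift along the world's x, y, z in mm, then the turn about the world's z in degrees, then the closure, from -1 (fully open) to 1 (shut), so that 0 is half open. A call has 1 to 12 rows; each row shifts and turns the commanded pose from where the row before left it; what a row does not reach is not made up. A row lasts 1/10 s, in which the tool goes at most 50 mm and 8.59 degrees, less where a joint would pass 70% of its speed; a pose out of reach is approached as far as the arm can. A call is refused whole if a number of a shift passes 50 or a number of a turn 8.59, either way. A call with a gripper value outside its range is refused whole. The fingers move at their own pace and stop on an object; "squeeze" is the grip in N (left out, the last holds). Time passes only in rows, so rows that do not move let the fingers close. It gives the time, the measured TCP pose, the force, the opening and the grip force at its end, in the units of the state.
- read_state(): the state, without advancing time (a new reading comes with each control period).
- camera(name): name is "scene" or "top" or "wrist"; returns a dict with "color" (480x640x3 uint8, blue, green, red), "fx", "fy", "cx", "cy" (pixels), "camera_from_world" (4x4, takes a point from world to camera coordinates). Camera axes: x right, y down, z forward; pixel columns grow to the right and rows downward; lengths in mm; the calibration is good to about 2 mm. A picture is of the moment at which its call begins. There is no depth.
- sign_off(): hands the job in; it is judged then, once.
Trained networks look in a picture, given as the dict that the camera call returned (one of the last four; its "shot" number tells which), for a name from the list of things; names that differ only in an ending like _2 or _b are one class to them, and where a whole thing is asked for, a point or a joint stands for the part that bears it (a point fixed in the world has none). Each returns a list of dicts, best first, with "confidence" (0 to 1); they miss things now and then, are a little off and sometimes report something else, mostly with a low value. They report only what shows in the picture. A call takes as long as a camera call. They do not tell look-alikes from the thing itself.
- regions_of(thing, picture): "mask" (480x640 bool, what is visible of it).
- spot_point(thing, picture): "point" ([x, y, z] in mm, in the coordinates of the camera as it stood for that picture, good to about 4 mm: a listed point, or the origin of a listed thing).
The state is a dict: "clock": time; "joints": joint angles; "qd": joint speeds; "effort": joint torques, N m; "eef_pos": TCP position; "eef_rot": TCP orientation; "wrist_force": force on the tool from outside, world axes, zero at the start; "moment": the same for the moment, N m; "finger_gap": finger opening in mm; "finger_force": force on a finger pad.
Only numpy, scipy, OpenCV 4.12 (cv2) and the standard library are available. Lean on these libraries where they do the work, as an engineer would, in place of code of your own. Each camera call takes 0.05 s, during which the arm holds its last target. There are 200 camera calls.

## Task

At the glass bench, use the wooden push blade to slide the bottom graphite pad out of the magazine, then draw the blade right back out so that the rest of the stack drops down. Slide the pad along the bench, without lifting or tipping it, until it sits flat and square in the steel corner stop, tight against both of its fences. Leave the blade lying on the bench clear of the magazine, and disturb nothing else.

Things in the scene. Friction and masses are not known exactly. Their poses are not given: they have to be found in the camera images.
- magazine: Fixed floorless, lidless aluminium tower, 64 mm high; pads lie on the bench. Origin: bench level, centre of its 64 x 64 mm shaft; x = feed direction (pads leave at +x). Side walls |y| 32-38 mm, x -38 to 38, to the bench. Rear and front walls (|x| 32-38 mm): two strips each, |y| 12-32 mm, starting 18 mm above the bench, leaving openings 64 wide, 18 high. Feet 4 mm high reach |y| 54 mm
- pad1: The bottom graphite pad of the stack, dark grey, 60 x 60 x 14 mm, about 90 g, loose. Origin at the centre of its underside; x and y along its edges; at the start its axes and origin are those of the magazine. All four pads are alike.
- pad2: Second pad of the stack, resting on pad1 (origin at centre of underside, 14 mm above the bench at the start).
- pad3: Third pad of the stack (underside 28 mm above the bench at the start).
- pad4: Top pad of the stack (underside 42 mm above the bench at the start).
- blade: Loose wooden push blade, 160 g, flat on the bench: bar 46 mm wide (y), 12 thick, from x -20 to +165 mm, with an upright handle block 40 (x) by 22 (y) mm, its top 62 mm above the bar's underside. Origin under the handle's centre, at the bar's underside; x points along the bar to the pushing tip. The bar passes under the magazine's openings, the handle does not. Grip the handle across its 22 mm
- blade_tip (a point): Middle of the blade's pushing end, at its underside, 165 mm from the handle's centre.
- stop: Corner stop of two steel bars 10 mm wide, 10 high, fixed to the bench ahead of the magazine. Origin: bench level, where the pad's centre lies when home. Front fence: inner face at x = +30 mm, y -40 to 40. Side fence: inner face at y = +30 mm, x -40 to 30. Its x is within 0.25 rad of the magazine's x; its -x and -y sides are open
- burner: Fixed brass bench burner, a bystander, 83 mm high, base 70 x 70 mm; origin on the bench 20 mm from the base's centre, x axis away from the nozzle. The nozzle reaches x = -35 mm.
- rod_rest: Fixed dark steel rest with three toothed combs and glass rods, a bystander, base 110 x 130 mm, combs 150 mm long along its y, up to 130 mm high. Origin under its centre.
- jar: Loose amber glass jar with a metal cap, a bystander, 42 mm in diameter, 70 mm high. Origin at the centre of its underside.
- tin: Loose open steel tin, a bystander, 44 mm in diameter, 65 mm high. Origin at the centre of its underside.
- marver: Loose graphite paddle with a wooden handle lying on the bench, a bystander, about 210 mm long, 50 mm wide, 18 mm high. Origin under the centre of its 75 mm graphite blade; the handle runs to its -x.
There are look-alikes about, which are no part of the job. There is more than one size of the blade; the one meant has the size given above.

How it is judged (in metres and radians):
On the way, in this order (a step that is already met when the one before it is completed fails the run):
1. the push blade is pushing the bottom pad out of the magazine (x of pad1 in the frame of magazine above 0.03 m and contact force between blade and pad1 above 0.05 N), for 0.04 s.
2. the bottom pad is wholly out on the feed side, the blade is drawn back out of the rear and the three other pads have dropped by one place (x of pad1 in the frame of magazine above 0.064 m and x of blade_tip in the frame of magazine below -0.038 m and horizontal distance between each of pad2, pad3, pad4 and magazine below 0.012 m and z of pad2 in the frame of magazine between -0.004 and 0.004 m and z of pad3 in the frame of magazine between 0.01 and 0.018 m and z of pad4 in the frame of magazine between 0.024 and 0.032 m), for 0.2 s.
At the end, for the whole second after the job is handed in: pad1 flat, at rest in the stop: centre within 5 mm of home along each axis, square within 0.09 rad; the other pads within 12 mm of the magazine axis, one place (14 mm, +-4 mm) lower than at the start; blade flat on the bench, at rest, its tip over 38 mm from the magazine axis (x of pad1 in the frame of stop between -0.005 and 0.005 m and y of pad1 in the frame of stop between -0.005 and 0.005 m and angle between the x axis of pad1 and the x axis of stop, either way round below 0.09 rad and height (world z) of pad1 below 0.004 m and angle between pad1's own z axis and vertical below 0.06 rad and linear speed of each of pad1, blade below 0.02 m/s and horizontal distance between each of pad2, pad3, pad4 and magazine below 0.012 m and z of pad2 in the frame of magazine between -0.004 and 0.004 m and z of pad3 in the frame of magazine between 0.01 and 0.018 m and z of pad4 in the frame of magazine between 0.024 and 0.032 m and height (world z) of blade below 0.005 m and angle between blade's own z axis and vertical below 0.08 rad and horizontal distance between blade_tip and magazine above 0.038 m); the robot touches nothing.
It fails at once if the first pad is lifted (over 15 mm) or tipped (over 0.35 rad) (height (world z) of pad1 above 0.015 m or angle between pad1's own z axis and vertical above 0.35 rad).
It fails at once if another pad leaves the magazine (over 20 mm off its axis) (horizontal distance between any of pad2, pad3, pad4 and magazine above 0.02 m).
It fails at once if the jar, tin or paddle is moved by over 15 mm (distance of any of jar, tin, marver from where it was at the start of the episode above 0.015 m).
It fails at once if the burner or rod rest is struck (over 10 N) (contact force between any of burner, rod_rest and anything else above 10 N).
It also fails if it takes over 72 s, if anything falls off the work surface, if the arm or the gripper's body presses on something with over 40 N, if the wrist force passes 120 N, or if a joint passes its speed limit or range.

## Working session

There is one attempt and no reset: what is moved stays moved. The work goes in short steps, Python scripts to look and compute and a tool call to move; the robot and the scene stay as the last step left them, time stands still between calls to the robot, and variables do not carry over. Pictures are saved under pics/ and viewed, at most 11 in all, crops included, and the job is handed in when it is done.

Besides the shell and the picture viewer there is one more tool, called as name([rows], argument=value, ...), one row to a line, values as JSON. send_rows: Moves the arm, as the interface text tells. Its arguments: {"type":"object","properties":{"series":{"type":"array"},"squeeze":{"type":"number"}},"required":["series"]}

```bash
mkdir -p pics; cat > h.py <<'E'
import numpy as np, cv2
from cell import *
def w(pic,p):
    T=np.array(pic["camera_from_world"]); return (np.linalg.inv(T)@np.r_[p,1])[:3]
def px2w(pic,u,v,z):
    T=np.linalg.inv(np.array(pic["camera_from_world"])); d=T[:3,:3]@np.array([(u-pic["cx"])/pic["fx"],(v-pic["cy"])/pic["fy"],1]); o=T[:3,3]
    return o+d*(z-o[2])/d[2]
def w2px(pic,P):
    P=np.atleast_2d(P);c=(np.array(pic["camera_from_world"])@np.c_[P,np.ones(len(P))].T)[:3]
    return np.c_[pic["fx"]*c[0]/c[2]+pic["cx"],pic["fy"]*c[1]/c[2]+pic["cy"]]
E
python3 - <<'E'
from h import *
print(read_state(),grip_depth)
for n in ["top","scene"]:
    p=camera(n);cv2.imwrite(f"pics/{n}0.png",p["color"])
    print(n,np.linalg.inv(np.array(p["camera_from_world"]))[:3,3].round())
    for t in ["magazine","pad1","blade","blade_tip","stop","burner","rod_rest","jar","tin","marver"]:
        print(t,[(w(p,r["point"]).round().tolist(),round(r["confidence"],2)) for r in spot_point(t,p)][:4])
E
```

```text
{'clock': 0.0, 'joints': array([ 1.06336979e+00,  3.00445563e-01,  1.52157624e+00, -2.75073915e-05,
        1.32069191e+00, -6.65871256e-02]), 'qd': array([-1.40942008e-03,  1.09195703e-04,  4.37568663e-04, -9.06207715e-04,
       -5.09647325e-05, -2.04278620e-03]), 'effort': array([ 5.68744736e-05, -5.31811738e+01, -3.52733445e+01,  7.08298758e-02,
        2.44007679e-02, -1.18161383e-04]), 'eef_pos': array([234.61165455, 497.2848897 , 302.10232135]), 'eef_rot': array([-3.14047230e+00, -4.80084887e-05,  2.70076004e+00]), 'wrist_force': array([ 0.10215759,  0.25171267, -0.25950258]), 'moment': array([-0.0194019 ,  0.00686215, -0.02639772]), 'finger_force': 0.0, 'finger_gap': 93.94781195504653} 78.39999999999999
top [ 485.   81. 1225.]
magazine [([513.0, 2.0, 4.0], 0.71), ([771.0, 95.0, -6.0], 0.21)]
pad1 [([515.0, 0.0, 41.0], 0.9)]
blade [([344.0, 542.0, 2.0], 0.76), ([401.0, -125.0, -3.0], 0.74), ([471.0, 316.0, -6.0], 0.68), ([366.0, 220.0, -0.0], 0.63)]
blade_tip [([615.0, 404.0, 0.0], 0.68)]
stop [([571.0, -240.0, -1.0], 0.56)]
burner [([488.0, -368.0, -3.0], 0.73), ([405.0, -123.0, -2.0], 0.72)]
rod_rest [([772.0, 96.0, -4.0], 0.94)]
jar [([623.0, -96.0, -1.0], 0.73), ([514.0, 6.0, 2.0], 0.35)]
tin [([404.0, -121.0, -1.0], 0.76), ([516.0, 2.0, 1.0], 0.3)]
marver [([342.0, -338.0, 2.0], 0.72), ([473.0, 318.0, -4.0], 0.63)]
scene [1085. -159.  934.]
magazine [([513.0, 5.0, -3.0], 0.96)]
pad1 [([514.0, 1.0, 39.0], 0.57)]
blade [([471.0, 318.0, 3.0], 0.67), ([339.0, 542.0, 2.0], 0.55)]
blade_tip [([611.0, 405.0, -1.0], 0.77), ([410.0, 456.0, 3.0], 0.7)]
stop [([572.0, -236.0, -4.0], 0.57)]
burner [([335.0, -338.0, -2.0], 0.63), ([489.0, -365.0, 2.0], 0.57)]
rod_rest [([779.0, 96.0, -2.0], 0.86)]
jar [([609.0, -99.0, -1.0], 0.94)]
tin [([401.0, -123.0, -6.0], 0.67)]
marver [([336.0, -337.0, -3.0], 0.91)]
```

View pics/top0.png

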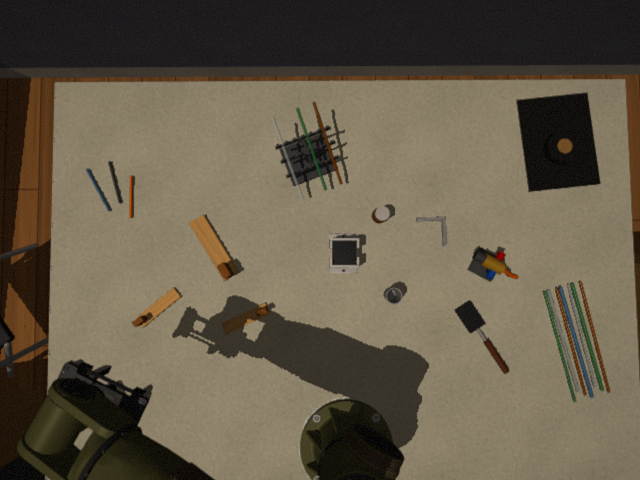

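View pics/scene0.png

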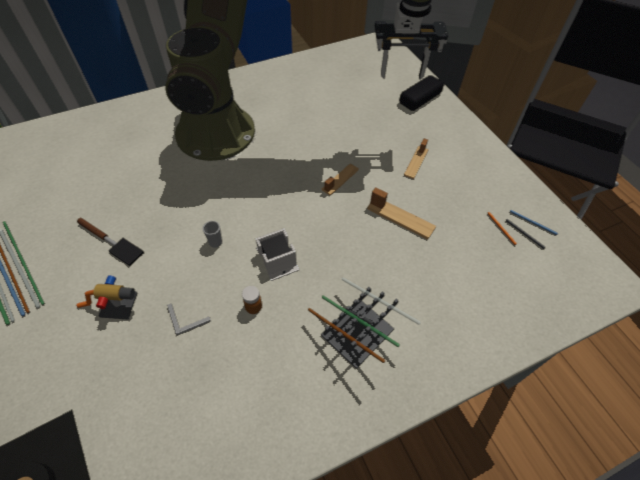

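Top view: the magazine is at (345,254) and the corner stop at about (435,225), so the feed direction is roughly world −y. The largest blade has its handle at about (228,270) and its tip at about (200,220). Two smaller look-alikes are at (160,305) and (248,318). I'll refine the poses by fitting silhouettes.

```bash
cat >> h.py <<'E'
from scipy.optimize import minimize
def box(x0,x1,y0,y1,z0,z1): return np.array([[x,y,z] for x in(x0,x1) for y in(y0,y1) for z in(z0,z1)],float)
M={"blade":[box(-20,165,-23,23,0,12),box(-20,20,-11,11,0,62)],
"magazine":[box(-38,38,s*32,s*38,0,64) for s in(-1,1)]+[box(a*32,a*38,b*12,b*32,18,64) for a in(-1,1) for b in(-1,1)]+[box(-38,38,-54,54,0,4)],
"stop":[box(30,40,-40,40,0,10),box(-40,40,30,40,0,10)],
"pad1":[box(-30,30,-30,30,0,14)]}
def place(b,q):
    c,s=np.cos(q[2]),np.sin(q[2]); return b@np.array([[c,s,0],[-s,c,0],[0,0,1]])+[q[0],q[1],0]
def sil(pic,name,q,k=4):
    m=np.zeros((480*k,640*k),np.uint8)
    for b in M[name]:
        cv2.fillConvexPoly(m,cv2.convexHull(np.round((w2px(pic,place(b,q))+.5)*k).astype(np.int32)),1)
    return cv2.resize(m.astype(np.float32),(640,480),interpolation=cv2.INTER_AREA)
def masks(name,pics,q0):
    out=[]
    for p in pics:
        best=None
        for r in regions_of(name,p):
            s=sil(p,name,q0)>.5; i=(s&r["mask"]).sum()/(s|r["mask"]).sum()
            if best is None or i>best[0]: best=(i,r["mask"],p)
        if best and best[0]>.15: out.append(best)
    return out
def fit(name,pics,q0):
    ms=masks(name,pics,q0)
    def cost(q): return sum(np.abs(sil(p,name,q)-m).sum()/m.sum() for _,m,p in ms)
    best=None
    for dy in(-.15,0,.15):
        a=np.array(q0,float)+[0,0,dy]
        r=minimize(cost,a,method="Nelder-Mead",options=dict(initial_simplex=a+np.array([[0,0,0],[8,0,0],[0,8,0],[0,0,.1]]),xatol=.05,fatol=1e-4,maxiter=150))
        if best is None or r.fun<best.fun: best=r
    print(name,len(ms),best.x.round(3),np.degrees(best.x[2]).round(1),"cost",round(best.fun/max(len(ms),1),3)); return best.x
E
python3 - <<'E'
from h import *
P=[camera("top"),camera("scene")]
for n,q in [("blade",(471,317,.54)),("magazine",(513,3,-1.57)),("stop",(572,-238,-1.57))]:
    for S in (P,P[:1],P[1:]): fit(n,S,q)
E
```

```text
blade 2 [473.879 318.158   0.548] 31.4 cost 0.077
blade 1 [475.09  318.789   0.543] 31.1 cost 0.039
blade 1 [470.694 317.946   0.551] 31.6 cost 0.06
magazine 2 [518.219   4.368  -1.58 ] -90.5 cost 1.17
magazine 1 [518.63   4.44  -1.58] -90.5 cost 1.336
magazine 1 [511.593   5.242  -1.618] -92.7 cost 0.873
stop 2 [ 571.459 -237.323   -1.547] -88.6 cost 0.207
stop 1 [ 573.387 -237.594   -1.548] -88.7 cost 0.151
stop 1 [ 569.774 -237.32    -1.554] -89.1 cost 0.148
```

send_rows([
  [[34,-25.6,0],8.1,-1],
  [[34,-25.6,0],8.1,-1],
  [[34,-25.6,0],8.1,-1],
  [[34,-25.6,0],8.1,-1],
  [[34,-25.6,0],8.1,-1],
  [[34,-25.6,0],8.1,-1],
  [[34,-25.6,0],8.1,-1],
  [[0,0,0],0,-1],
  [[0,0,0],0,-1],
])

```text
clock: 2.7
eef_pos: [472.9, 317.8, 302.4]
eef_rot: [3.141, -0.0, -2.596]
wrist_force: [-0.5, 0.0, 0.3]
finger_gap: 94.0
finger_force: 0.0
```

```bash
python3 - <<'E'
from h import *
s=read_state();print(s["eef_pos"],s["eef_rot"],s["clock"],s["joints"])
p=camera("wrist");cv2.imwrite("pics/w1.png",p["color"])
print(np.linalg.inv(p["camera_from_world"]).round(2))
q=fit("blade",[p],(473,318,.547))
v=p["color"].copy()
for b in M["blade"]: cv2.polylines(v,[cv2.convexHull(w2px(p,place(b,q)).astype(np.int32))],True,(0,0,255),1)
cv2.imwrite("pics/w1.png",v)
E
```

```text
[472.89419794 317.83899852 302.42412847] [ 3.14146768e+00 -4.11144021e-04 -2.59628467e+00] 2.7 [ 5.27449311e-01  3.44394526e-01  1.46294989e+00  1.20971857e-04
  1.33466155e+00 -1.58868330e+00]
[[-5.2000e-01  8.3000e-01  2.3000e-01  4.0768e+02]
 [ 8.6000e-01  5.0000e-01  1.4000e-01  2.7827e+02]
 [-0.0000e+00  2.6000e-01 -9.6000e-01  3.8424e+02]
 [ 0.0000e+00  0.0000e+00  0.0000e+00  1.0000e+00]]
blade 1 [471.92  315.677   0.547] 31.3 cost 0.029
```

View pics/w1.png

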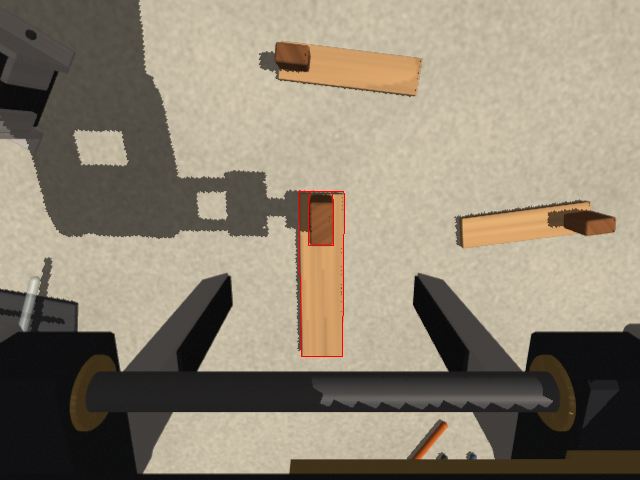

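The fit outline lies on the bar and handle of the blade (handle at pixel (321,218), tip end at (322,356)), and the size matches. Now I'll descend and grip.

send_rows([
  [[-1,-2,-40],0,-1],
  [[0,0,-40],0,-1],
  [[0,0,-40],0,-1],
  [[0,0,-40],0,-1],
  [[0,0,-24],0,-1],
  [[0,0,0],0,-1],
  [[0,0,0],0,1],
  [[0,0,0],0,1],
  [[0,0,0],0,1],
  [[0,0,0],0,1],
  [[0,0,0],0,1],
  [[0,0,0],0,1],
], squeeze=50)

```text
clock: 4.0
eef_pos: [471.6, 316.3, 118.9]
eef_rot: [-3.142, 0.0, -2.593]
wrist_force: [-0.5, -0.1, 0.3]
finger_gap: 49.1
finger_force: 0.0
```

```bash
python3 - <<'E'
from h import *
p=camera("top"); v=p["color"][190:320,270:470].copy()
cv2.imwrite("pics/t1.png",cv2.resize(v,None,fx=4,fy=4,interpolation=cv2.INTER_CUBIC))
for n in ("top","scene"):
    p=camera(n)
    for r in regions_of("magazine",p)[:3]:
        ys,xs=np.nonzero(r["mask"]);print(n,r["confidence"],r["mask"].sum(),xs.min(),xs.max(),ys.min(),ys.max(),(sil(p,"magazine",(515,3,-1.57))>.5).sum())
E
```

```text
top 0.62 643 328 359 232 273 1147
scene 0.86 931 257 298 230 280 1517
```

View pics/t1.png

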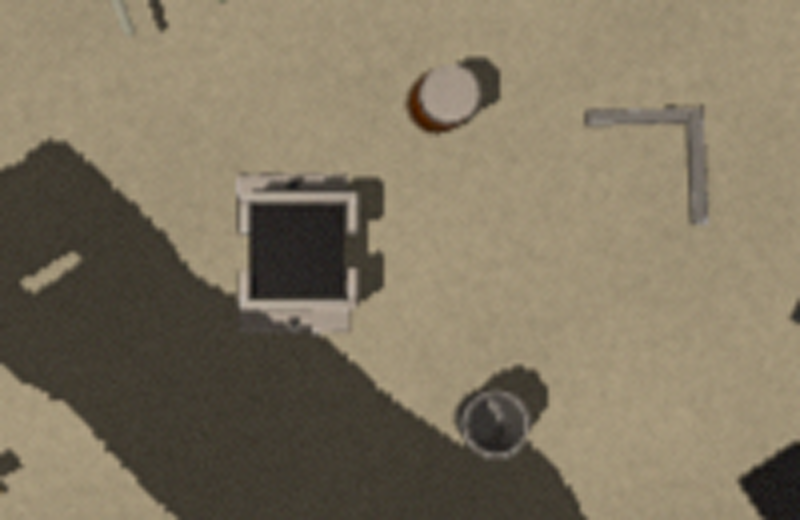

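The crop shows the magazine square at pixel (345,253) full-frame with the pads inside. The fitted mask leaves out the pads, so I'll fit the filled shape instead. The fingers are still closing, so I'll continue that too.

send_rows([
  [[0,0,0],0,1],
  [[0,0,0],0,1],
  [[0,0,0],0,1],
  [[0,0,0],0,1],
  [[0,0,0],0,1],
])

```text
clock: 4.75
eef_pos: [471.5, 316.3, 118.6]
eef_rot: [-3.142, -0.0, -2.593]
wrist_force: [0.3, 0.2, -1.0]
finger_gap: 22.1
finger_force: 50.0
```

```bash
cat >> h.py <<'E'
M["magf"]=[box(-38,38,-38,38,0,64),box(-38,38,-54,54,0,4)]
def fitmag(pics,q0=(515,3,-1.57)):
    ms=[]
    for p in pics:
        rs=[r for r in regions_of("magazine",p) if np.hypot(*(np.argwhere(r["mask"]).mean(0)[::-1]-w2px(p,[515,3,30])[0]))<25]
        m=cv2.morphologyEx(rs[0]["mask"].astype(np.uint8),cv2.MORPH_CLOSE,np.ones((3,3)))
        c,_=cv2.findContours(m,0,2); h=np.zeros_like(m); cv2.fillConvexPoly(h,cv2.convexHull(np.vstack(c)),1); ms.append((h,p))
    def cost(q):
        t=0
        for h,p in ms:
            s=np.zeros((1920,2560),np.uint8); pts=np.vstack([w2px(p,place(b,q)) for b in M["magf"]])
            cv2.fillConvexPoly(s,cv2.convexHull(np.round((pts+.5)*4).astype(np.int32)),1)
            t+=np.abs(cv2.resize(s.astype(np.float32),(640,480),interpolation=3)-h).sum()/h.sum()
        return t
    r=minimize(cost,q0,method="Nelder-Mead",options=dict(initial_simplex=np.array(q0)+np.array([[0,0,0],[6,0,0],[0,6,0],[0,0,.1]]),xatol=.05,fatol=1e-4))
    print("mag",r.x.round(3),r.fun/len(ms)); return r.x
E
python3 - <<'E'
from h import *
P=[camera("top"),camera("scene")]
for S in (P,P[:1],P[1:]): fitmag(S)
E
```

```text
Traceback (most recent call last):
  File "h.py", line 47, in fitmag
    m=cv2.morphologyEx(rs[0]["mask"].astype(np.uint8),cv2.MORPH_CLOSE,np.ones((3,3)))
                       ~~^^^
IndexError: list index out of range
```

send_rows([
  [[0,0,20],0,1],
  [[0,0,20],0,1],
  [[5,0,5],-8,1],
  [[5,0,0],-8,1],
  [[5,0,0],-8,1],
  [[5,0,0],-8,1],
  [[5,0,0],-8,1],
  [[5,0,0],-8,1],
  [[5,0,0],-8,1],
  [[3,0,0],-8,1],
])

```text
clock: 5.9
eef_pos: [509.7, 316.3, 163.4]
eef_rot: [-3.141, -0.0, 2.567]
wrist_force: [0.1, -0.5, -1.6]
finger_gap: 21.8
finger_force: 50.0
```

send_rows([
  [[2,0,0],-8,1],
  [[2,0,0],-8,1],
  [[2,0,0],-8,1],
  [[0,0,0],-8,1],
  [[0,0,0],-8,1],
  [[0,0,0],-8,1],
  [[0,0,0],-8,1],
  [[0,-20,0],-1.3,1],
  [[0,-20,0],0,1],
  [[0,0,0],0,1],
  [[0,0,0],0,1],
])

```text
clock: 7.0
eef_pos: [515.6, 276.4, 163.7]
eef_rot: [3.142, -0.0, 1.572]
wrist_force: [-0.3, 1.0, -1.1]
finger_gap: 21.7
finger_force: 50.0
```

```bash
python3 - <<'E'
from h import *
s=read_state();print(s["eef_pos"],s["eef_rot"],s["clock"],s["joints"])
p=camera("wrist");cv2.imwrite("pics/w2.png",p["color"])
T=camera("top");S=camera("scene")
for q in (p,T,S):
  try: fitmag([q])
  except Exception as e: print(e)
E
```

```text
[515.63283033 276.41194927 163.74427885] [ 3.14152161e+00 -2.10188081e-04  1.57221997e+00] 7.0 [4.29432570e-01 5.22237918e-01 1.55188809e+00 1.84652616e-04
 1.06731478e+00 4.27919859e-01]
list index out of range
mag [518.692   4.74   -1.577] 0.023085106382978723
mag [513.457   5.497  -1.596] 0.05253378378378378
```

View pics/w2.png

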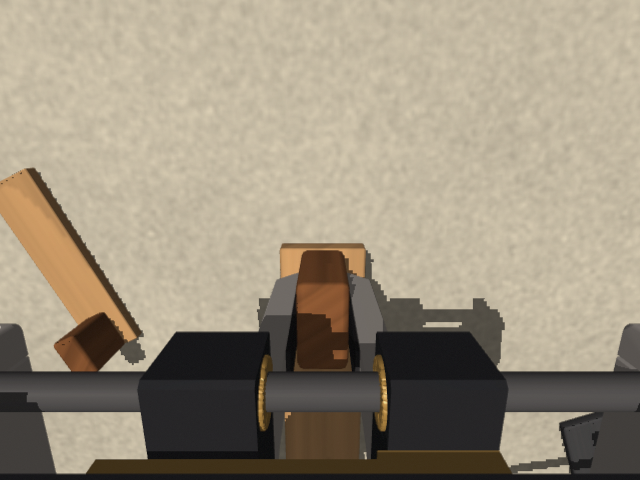

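The wrist view faces backwards: it shows only the blade handle in the grip at (322,305) and a look-alike at (70,260). I'll lower the blade and measure its tip against the magazine in the same pictures.

send_rows([
  [[0,0,-20],0,1],
  [[0,0,-15],0,1],
  [[0,0,-7],0,1],
  [[0,0,-2.5],0,1],
  [[0,0,0],0,1],
  [[0,0,0],0,1],
])

```text
clock: 7.9
eef_pos: [515.7, 276.4, 119.5]
eef_rot: [3.141, -0.0, 1.573]
wrist_force: [-0.6, 0.4, -0.2]
finger_gap: 21.9
finger_force: 50.0
```

```bash
cat >> h.py <<'E'
def fittip(pics,q0):
    """blade pose from the bar ahead of the gripper (x>95) only"""
    M["tip"]=[box(60,165,-23,23,0,12)]; ms=[]
    for p in pics:
        win=np.zeros((480,640),np.uint8); cv2.fillConvexPoly(win,cv2.convexHull(w2px(p,place(box(95,230,-60,60,0,1),q0)).astype(np.int32)),1)
        rs=[r["mask"]*win for r in regions_of("blade",p)]; m=max(rs,key=lambda m:m.sum()); ms.append((m,win,p))
    cost=lambda q:sum(np.abs((sil(p,"tip",q)-m)*w_).sum()/max(m.sum(),1) for m,w_,p in ms)
    r=minimize(cost,q0,method="Nelder-Mead",options=dict(initial_simplex=np.array(q0)+np.array([[0,0,0],[6,0,0],[0,6,0],[0,0,.06]]),xatol=.05,fatol=1e-4))
    print("tip",[int(m.sum()) for m,_,_ in ms],r.x.round(3),r.fun/len(ms)); return r.x
E
python3 - <<'E'
from h import *
s=read_state();print(s["eef_pos"],s["eef_rot"][2]-np.pi,s["wrist_force"],s["moment"])
for n in("top","scene"):
    p=camera(n)
    fittip([p],(515.6,276,-1.57))
    try: fitmag([p])
    except Exception as e: print(e)
    if n=="top": fit("stop",[p],(572,-238,-1.55))
E
```

```text
[515.74260026 276.41855732 119.48113881] -1.5687764901989125 [-0.64095214  0.37017731 -0.23784408] [ 0.03009503  0.11067172 -0.03794452]
tip [429] [517.962 279.024  -1.568] 0.045454545454545456
mag [518.614   4.06   -1.561] 0.049318364073777064
stop 1 [ 573.986 -236.902   -1.58 ] -90.5 cost 0.142
tip [427] [516.48  278.638  -1.591] 0.04932669789227166
mag [514.405   4.549  -1.566] 0.041666666666666664
```

send_rows([
  [[0.7,-15,0],0,1],
  [[0,-20,0],0,1],
  [[0,-15,0],0,1],
  [[0,-10,0],0,1],
  [[0,-10,0],0,1],
  [[0,-10,0],0,1],
  [[0,-10,0],0,1],
  [[0,-10,0],0,1],
])

```text
clock: 9.05
eef_pos: [516.3, 176.3, 119.4]
eef_rot: [3.141, -0.001, 1.573]
wrist_force: [-0.2, 5.9, 0.9]
finger_gap: 21.6
finger_force: 50.0
```

send_rows([
  [[0,-10,0],0,1],
  [[0,-10,0],0,1],
  [[0,-10,0],0,1],
  [[0,-10,0],0,1],
  [[0,-8,0],0,1],
  [[0,-5,0],0,1],
  [[0,-3,0],0,1],
  [[0,-1,0],0,1],
  [[0,0,0],0,1],
])

```text
clock: 9.95
eef_pos: [516.1, 119.2, 119.0]
eef_rot: [-3.141, 0.0, 1.573]
wrist_force: [-0.4, -0.3, -3.7]
finger_gap: 21.7
finger_force: 50.0
```

```bash
python3 - <<'E'
from h import *
s=read_state();print(s["eef_pos"],s["eef_rot"][2]-np.pi,s["wrist_force"],s["moment"])
p=camera("top"); cv2.imwrite("pics/t2.png",cv2.resize(p["color"][170:320,270:470],None,fx=4,fy=4,interpolation=2))
print(len(regions_of("pad1",p)));fit("pad1",[p],(517,-74,-1.57))
E
```

```text
[516.14652519 119.23130017 118.98113675] -1.5687618761524005 [-0.42121203 -0.26681576 -3.67505654] [0.29080511 0.10328478 0.01426138]
3
pad1 1 [517.105 -74.513  -1.626] -93.2 cost 0.139
```

View pics/t2.png

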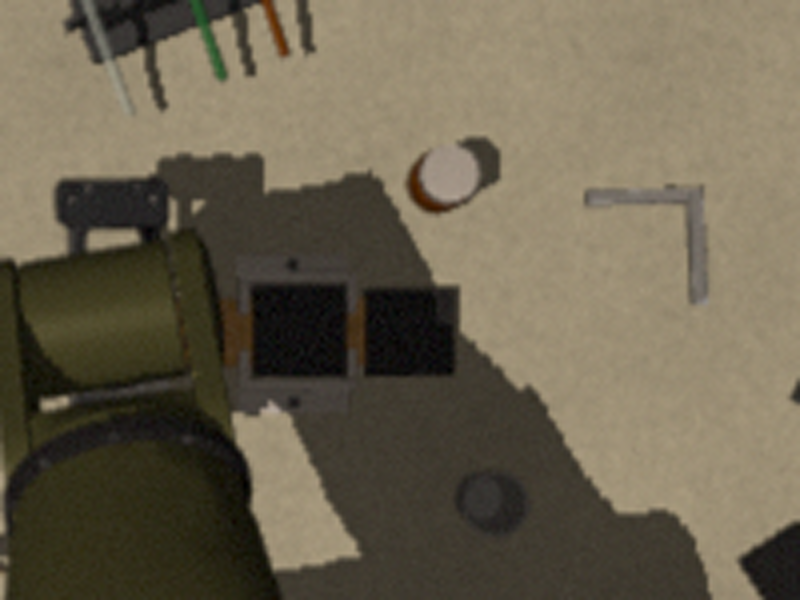

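The pad is out at crop (410,332) and still square, with the blade under the stack. Next I'll draw the blade back.

send_rows([
  [[0,5,0],0,1],
  [[0,12,0],0,1],
  [[0,16,0],0,1],
  [[0,16,0],0,1],
  [[0,16,0],0,1],
  [[0,16,0],0,1],
  [[0,16,0],0,1],
  [[0,16,0],0,1],
  [[0,16,0],0,1],
  [[0,16,0],0,1],
  [[0,16,0],0,1],
  [[0,8,0],0,1],
])

```text
clock: 11.3
eef_pos: [516.2, 289.9, 119.1]
eef_rot: [3.141, -0.0, 1.574]
wrist_force: [0.0, 0.3, -0.7]
finger_gap: 21.8
finger_force: 50.0
```

send_rows([
  [[0,0,0],0,1],
  [[0,0,0],0,-0.3],
  [[0,0,0],0,-0.3],
  [[0,0,0],0,-0.3],
  [[0,0,0],0,-0.3],
  [[0,0,0],0,-0.3],
  [[0,0,30],0,-0.3],
  [[0,0,40],0,-0.3],
  [[0,0,40],0,-0.3],
])

```text
clock: 12.2
eef_pos: [516.0, 288.1, 230.3]
eef_rot: [-3.141, 0.0, 1.573]
wrist_force: [0.6, -0.2, 1.0]
finger_gap: 60.9
finger_force: 0.0
```

```bash
python3 - <<'E'
from h import *
s=read_state();print(s["eef_pos"],s["finger_gap"],s["clock"])
p=camera("top"); P=[p,camera("scene")]
cv2.imwrite("pics/s2.png",cv2.resize(P[1]["color"][150:350,150:450],None,fx=2.6,fy=2.6,interpolation=2))
for x in P:
    print([(r["mask"].sum(),np.argwhere(r["mask"]).mean(0).round()) for r in regions_of("pad1",x)]);fit("pad1",[x],(517,-74,-1.57)); fit("stop",[x],(572,-238,-1.55)); fit("blade",[x],(517,292,-1.57))
E
```

```text
[516.03250704 288.10101004 230.31096633] 60.92831098184309 12.2
[(np.int64(448), array([252., 343.])), (np.int64(462), array([252., 372.]))]
pad1 1 [517.897 -74.024  -1.577] -90.4 cost 0.101
stop 1 [ 573.713 -238.69    -1.587] -90.9 cost 0.213
blade 1 [519.936 280.562  -1.584] -90.8 cost 0.238
[(np.int64(574), array([268., 247.])), (np.int64(848), array([257., 278.]))]
pad1 1 [513.006 -74.326  -1.596] -91.5 cost 0.063
stop 0 [ 572.  -238.    -1.7] -97.4 cost 0.0
blade 1 [513.501 291.991  -1.554] -89.0 cost 0.1
```

View pics/s2.png

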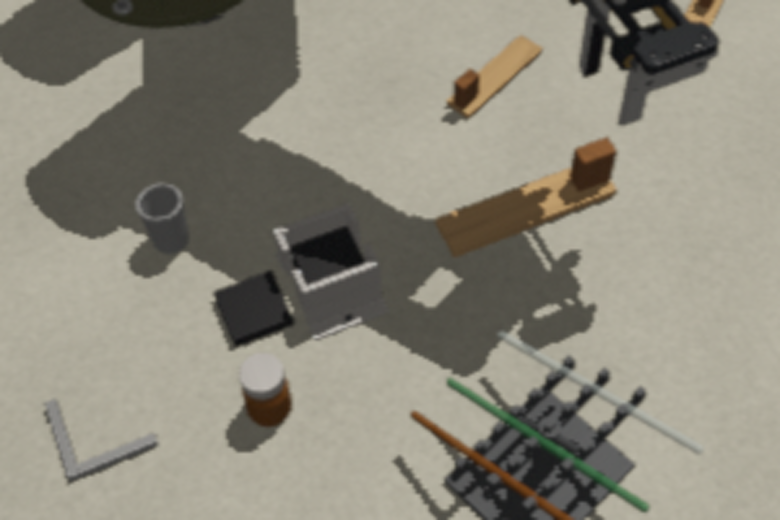

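The blade is lying on the bench at crop (530,200), the stack has dropped, and the pad stands free at (250,308). I'll carry on with the fingers: slide the pad near the stop, then push it home.

send_rows([
  [[0,-25,0],0,-1],
  [[0,-45,0],0,-1],
  [[0,-45,0],0,-1],
  [[0,-45,0],0,-1],
  [[0,-45,0],0,-1],
  [[0,-45,0],0,-1],
  [[0,-45,0],0,-1],
  [[0,-45,0],0,-1],
  [[0,-25,0],0,-1],
  [[0,0,0],0,-1],
  [[0,0,0],0,-1],
])

```text
clock: 13.8
eef_pos: [516.1, -76.7, 228.7]
eef_rot: [-3.141, -0.0, 1.572]
wrist_force: [-0.5, 0.8, 0.2]
finger_gap: 93.8
finger_force: 0.0
```

```bash
python3 - <<'E'
from h import *
s=read_state();print(s["eef_pos"],s["finger_gap"],s["clock"],s["joints"])
p=camera("wrist"); print(fit("pad1",[p],(515,-77,-1.57)),[r["mask"].sum() for r in regions_of("pad1",p)])
fit("stop",[p],(570,-240,-1.57))
E
```

```text
[516.12614844 -76.66061992 228.74370626] 93.79577976110251 13.8 [-2.17712265e-01  3.12304220e-01  1.68586551e+00  1.92790696e-04
  1.14419478e+00 -2.18761404e-01]
pad1 1 [515.473 -75.487  -1.577] -90.3 cost 0.024
[515.47295644 -75.48697148  -1.57679397] [np.int64(5300), np.int64(7726)]
stop 1 [ 571.121 -239.182   -1.557] -89.2 cost 0.4
```

send_rows([
  [[-0.5,1,-40],0,-1],
  [[0,0,-40],0,-1],
  [[0,0,-30],0,-1],
  [[0,0,-15],0,-1],
  [[0,0,-2],0,-1],
  [[0,0,0],0,-1],
  [[0,0,0],0,1],
  [[0,0,0],0,1],
  [[0,0,0],0,1],
  [[0,0,0],0,1],
  [[0,0,0],0,1],
  [[0,0,0],0,1],
], squeeze=10)

```text
clock: 15.2
eef_pos: [515.8, -75.7, 102.4]
eef_rot: [3.141, 0.0, 1.573]
wrist_force: [-0.6, -0.2, 3.8]
finger_gap: 60.0
finger_force: 10.0
```

send_rows([
  [[0,-10,0],0,1],
  [[0,-20,0],0,1],
  [[0,-20,0],0,1],
  [[0,-20,0],0,1],
  [[5,-20,0],0.5,1],
  [[5,-20,0],0,1],
  [[8,-20,0],0,1],
  [[8,-18,0],0,1],
  [[4,-8,0],0,1],
  [[0,0,0],0,1],
  [[0,0,0],0,1],
])

```text
clock: 16.3
eef_pos: [545.8, -232.5, 102.4]
eef_rot: [3.141, 0.001, 1.581]
wrist_force: [0.9, -3.2, 3.8]
finger_gap: 59.5
finger_force: 10.0
```

```bash
python3 - <<'E'
from h import *
p=camera("top"); cv2.imwrite("pics/t3.png",cv2.resize(p["color"][170:300,360:500],None,fx=4,fy=4,interpolation=2))
p=camera("scene"); fit("pad1",[p],(546,-233,-1.57)); fit("stop",[p],(571,-239,-1.57))
E
```

```text
pad1 0 [ 546.   -233.     -1.72] -98.5 cost 0.0
stop 1 [ 569.872 -237.851   -1.543] -88.4 cost 0.408
```

View pics/t3.png

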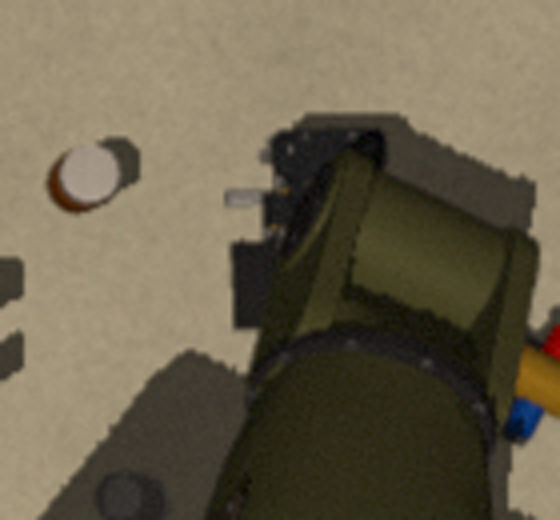

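send_rows([
  [[0,-1.5,0],0,1],
  [[0,-1.5,0],0,1],
  [[0,-1,0],0,1],
  [[0,0,0],0,1],
])

```text
clock: 16.9
eef_pos: [545.8, -234.7, 102.4]
eef_rot: [-3.141, -0.002, 1.582]
wrist_force: [-0.0, 5.9, 8.2]
finger_gap: 59.5
finger_force: 10.0
```

send_rows([
  [[0,-1,0],0,1],
  [[0,-1,0],0,1],
  [[0,0,0],0,1],
])

```text
clock: 17.2
eef_pos: [545.8, -236.6, 102.4]
eef_rot: [-3.141, -0.002, 1.582]
wrist_force: [0.2, 5.3, 8.8]
finger_gap: 59.7
finger_force: 10.0
```

send_rows([
  [[0,-1,0],0,1],
  [[0,-1,0],0,1],
  [[0,0,0],0,1],
])

```text
clock: 17.5
eef_pos: [545.9, -238.6, 102.4]
eef_rot: [-3.141, -0.002, 1.582]
wrist_force: [0.3, 6.2, 8.9]
finger_gap: 60.3
finger_force: 10.0
```

send_rows([
  [[0,0,0],0,-0.55],
  [[0,0,0],0,-0.55],
  [[0,0,0],0,-0.55],
  [[0,0,0],0,-0.55],
  [[0,0,30],0,-0.55],
  [[0,0,45],0,-0.55],
  [[0,0,45],0,-0.55],
  [[-20,0,0],0,1],
  [[-35,0,0],0,1],
  [[-35,0,0],0,1],
  [[0,0,0],0,1],
  [[0,0,0],0,1],
])

```text
clock: 18.7
eef_pos: [455.7, -239.9, 222.6]
eef_rot: [3.141, 0.0, 1.581]
wrist_force: [0.4, -0.6, 0.8]
finger_gap: 36.2
finger_force: 0.0
```

```bash
python3 - <<'E'
from h import *
p=camera("scene"); cv2.imwrite("pics/s3.png",cv2.resize(p["color"][230:360,120:300],None,fx=4,fy=4,interpolation=2)); a=fit("pad1",[p],(546,-239,-1.57)); b=fit("stop",[p],(571,-239,-1.57))
p=camera("wrist"); fit("pad1",[p],(546,-239,-1.57)); fit("stop",[p],(571,-239,-1.57))
E
```

```text
pad1 1 [ 545.092 -237.234   -1.533] -87.8 cost 0.111
stop 1 [ 569.948 -237.521   -1.557] -89.2 cost 0.23
pad1 1 [ 545.736 -237.789   -1.554] -89.0 cost 0.033
stop 1 [ 571.469 -239.922   -1.559] -89.3 cost 0.157
```

View pics/s3.png

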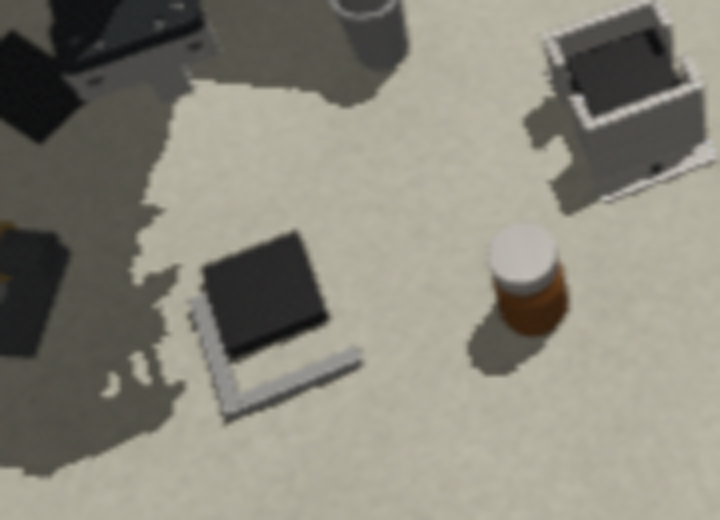

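The pad is flush with the front fence at crop (265,292), with a gap of about 25 mm to the side fence. Next I'll push it along the front fence with closed fingers.

send_rows([
  [[12,-1,-30],0,1],
  [[12,0,-40],0,1],
  [[0,0,-35],0,1],
  [[0,0,-15],0,1],
  [[0,0,0],0,1],
  [[8,0,0],0,1],
  [[8,0,0],0,1],
  [[6,0,0],0,1],
  [[5,0,0],0,1],
  [[5,0,0],0,1],
  [[0,0,0],0,1],
])

```text
clock: 20.1
eef_pos: [512.4, -240.9, 103.0]
eef_rot: [3.141, 0.001, 1.582]
wrist_force: [-2.5, 0.7, 7.0]
finger_gap: 0.4
finger_force: 3.1
```

send_rows([
  [[4,0,0],0,1],
  [[4,0,0],0,1],
  [[3,0,0],0,1],
  [[2,0,0],0,1],
  [[0,0,0],0,1],
])

```text
clock: 20.6
eef_pos: [525.1, -240.9, 103.0]
eef_rot: [3.142, 0.001, 1.582]
wrist_force: [-4.0, -0.6, 7.6]
finger_gap: 0.4
finger_force: 4.3
```

send_rows([
  [[1,0,0],0,1],
  [[1,0,0],0,1],
  [[0,0,0],0,1],
])

```text
clock: 20.9
eef_pos: [526.9, -240.9, 103.0]
eef_rot: [-3.141, 0.0, 1.582]
wrist_force: [-5.6, 0.5, 8.1]
finger_gap: 0.5
finger_force: 4.9
```

send_rows([
  [[1,0,0],0,1],
  [[0,0,0],0,1],
])

```text
clock: 21.1
eef_pos: [527.9, -240.9, 103.0]
eef_rot: [-3.141, 0.0, 1.582]
wrist_force: [-5.4, -0.5, 8.7]
finger_gap: 0.5
finger_force: 5.0
```

send_rows([
  [[1,0,0],0,1],
  [[0,0,0],0,1],
])

```text
clock: 21.3
eef_pos: [528.9, -240.9, 103.0]
eef_rot: [-3.141, 0.0, 1.582]
wrist_force: [-5.9, 0.2, 9.0]
finger_gap: 0.3
finger_force: 5.0
```

send_rows([
  [[1,0,0],0,1],
  [[0,0,0],0,1],
])

```text
clock: 21.5
eef_pos: [529.9, -240.9, 103.0]
eef_rot: [-3.141, 0.0, 1.582]
wrist_force: [-5.2, 0.2, 8.6]
finger_gap: 0.4
finger_force: 5.0
```

send_rows([
  [[1,0,0],0,1],
  [[0,0,0],0,1],
])

```text
clock: 21.7
eef_pos: [530.9, -240.9, 103.0]
eef_rot: [-3.141, 0.0, 1.582]
wrist_force: [-5.3, 0.3, 7.6]
finger_gap: 0.2
finger_force: 5.0
```

```bash
python3 - <<'E'
from h import *
p=camera("scene"); a=fit("pad1",[p],(568,-238,-1.56)); b=fit("stop",[p],(571,-239,-1.57))
cv2.imwrite("pics/s4.png",cv2.resize(p["color"][260:350,140:260],None,fx=6,fy=6,interpolation=2))
p=camera("wrist"); fit("pad1",[p],(568,-239,-1.56)); fit("stop",[p],(571,-239,-1.57))
E
```

```text
pad1 1 [ 571.16  -236.724   -1.532] -87.8 cost 0.509
stop 1 [ 569.665 -237.552   -1.536] -88.0 cost 0.549
pad1 1 [ 570.871 -237.916   -1.543] -88.4 cost 0.165
stop 1 [ 573.186 -240.914   -1.506] -86.3 cost 1.262
```

View pics/s4.png

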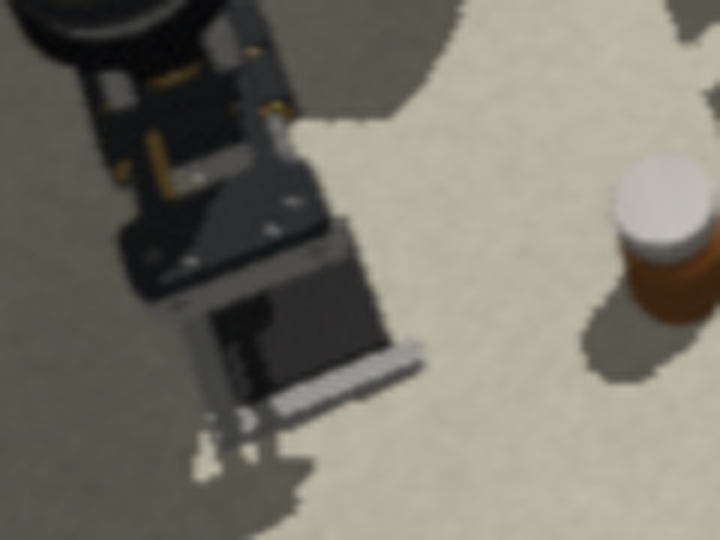

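The pad reaches the side fence (crop (310,340)) and the fingers have yielded. I'll back off, lift and check.

send_rows([
  [[-8,0,0],0,1],
  [[-15,0,0],0,1],
  [[0,0,40],0,1],
  [[0,0,45],0,1],
  [[-40,0,40],0,1],
  [[-40,0,0],0,1],
  [[0,0,0],0,1],
])

```text
clock: 22.7
eef_pos: [429.4, -240.5, 223.3]
eef_rot: [3.141, 0.0, 1.58]
wrist_force: [-0.6, 0.6, 0.3]
finger_gap: 0.3
finger_force: 0.0
```

```bash
python3 - <<'E'
from h import *
s=read_state(); print(s["eef_pos"],s["wrist_force"],s["clock"])
v=[]
for n in("scene","wrist"):
    p=camera(n); q=fit("pad1",[p],(571,-238,-1.56)); b=fit("stop",[p],(571,-239,-1.57)); 
    v.append(cv2.resize(p["color"][260:350,140:260],None,fx=3,fy=3,interpolation=2) if n=="scene" else cv2.resize(p["color"],(480,360)))
v[0]=cv2.resize(v[0],(320,240)); v[0]=cv2.copyMakeBorder(v[0],0,120,0,0,0)
cv2.imwrite("pics/f.png",np.hstack(v))
E
```

```text
[ 429.42392361 -240.45169647  223.33041622] [-0.56248519  0.57437362  0.33545761] 22.7
pad1 1 [ 567.972 -236.183   -1.548] -88.7 cost 0.094
stop 1 [ 570.334 -238.369   -1.529] -87.6 cost 0.329
pad1 1 [ 571.092 -237.852   -1.563] -89.6 cost 0.033
stop 1 [ 571.796 -239.762   -1.557] -89.2 cost 0.536
```

View pics/f.png

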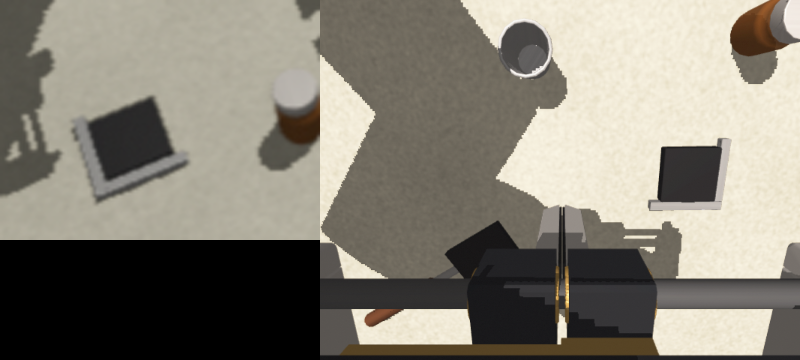

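```bash
python3 -c "
from cell import *
print(sign_off())"
```

```text
the job is handed in; nothing more can be done
None
```

The job is handed in: the last pictures show the bottom pad flat and square in the corner stop against both fences (within about 2 mm by measurement), the other three pads one place lower in the magazine, and the blade on the bench clear of it. No pass or fail result came back.

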